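# Push an enclosure against the fence and stop of a drilling board

### The arm

A 7-joint arm with a two-finger parallel gripper is mounted at the origin on the work surface. World frame = base frame: x ahead of the robot, y to its left, z up, the work surface at z = 0. Lengths are in m, angles in rad, forces in N, time in s.
With the tool pointing down it reaches from about 0.4 to 0.85 m from the base axis. Payload 10.4 kg.
Tool frame: the origin (TCP) lies on the centre line of the jaws, within the pads' length; the fingertips stand r.tip_extent ahead of it and the grasp point (between the pads) lies 8 mm behind it (r.tip_extent is the distance from the TCP to the fingertips, in m); z points along the fingers, y is the direction in which the jaws open and shut (so a half turn about z gives the same grasp; the last joint's range is limited). The gripper opens to 87 mm and grips with 3 to 60 N. Pads are 19 mm wide; open, the fingers measure 117 mm over their backs; the gripper's body (75 mm by 190 mm) begins 51 mm behind the grasp point.
Start: joints at [-1.27, 0.332, -0.065, 1.46, 0.022, 1.35, -0.088], TCP at [0.199, 0.593, 0.234] pointing down, gripper open.
Joint ranges: [-2.6, 2.6], [-0.5, 2.12], [-1.47, 1.34], [0.16, 2.42], [-1.27, 4.41], [0.06, 2.06], [-2.6, 2.6]. Speed limits (rad/s): [2.22, 2.22, 2.79, 2.79, 3.14, 3.14, 3.14].

### API

Orientations are given as a unit quaternion [x, y, z, w].
In Python, from bench import r gives the robot as it stands.
- The arm moves only by the shell command python3 -m jog 'ROWS' [FORCE]. ROWS is JSON, a list of rows, each a list of 7 numbers: the shift along the tool's x, y, z in cm, then the turn, a rotation vector about the tool's x, y, z in rad, then the opening, from -1 (shut) to 1 (fully open). In form: [[tx, ty, tz, wx, wy, wz, jaw], ...]. A call has 1 to 20 rows; each row shifts and turns the commanded pose from where the row before left it, along the tool's axes as they then stand; what a row does not reach is not made up. A row lasts 1/8 s, in which the tool goes at most 62.5 mm and 10.7 degrees, less where a joint would pass 70% of its speed; a pose out of reach is approached as far as the arm can. A call with a gripper value outside its range is refused whole. The fingers move at their own pace and stop on an object; FORCE is the grip in N (left out, the last holds). Time passes only in rows, so rows that do not move let the fingers close. It gives the time, the measured TCP pose, the force and the opening at its end, in the units of the state.
- r.read_state(): the state, without advancing time (a new reading comes with each control period).
- r.camera(name): name is "scene" or "top" or "wrist"; returns a dict with "frame" (400x640x3 uint8, red, green, blue), "fx", "fy", "cx", "cy" (pixels), "k1" (the pictures are not rectified: a ray, as slopes to the right and down, at radius r is drawn at 1 + k1 r^2 times it, then the intrinsics apply), "camera_from_world" (4x4, takes a point from world to camera coordinates). Camera axes: x right, y down, z forward; pixel columns grow to the right and rows downward; lengths in m; the calibration is good to about 2 mm. A picture is of the moment at which its call begins. There is no depth.
- r.close_job(): hands the job in, once; it reports no verdict.
Trained networks look in a picture, given as the dict that the camera call returned (one of the last four; its "shot" number tells which), for a name from the list of things; names that differ only in an ending like _2 or _b are one class to them, and where a whole thing is asked for, a point or a joint stands for the part that bears it (a point fixed in the world has none). Each returns a list of dicts, best first, with "score" (0 to 1); they miss things now and then, are a little off and sometimes report something else, mostly with a low value. They report only what shows in the picture. A call takes as long as a camera call. They do not tell look-alikes from the thing itself.
- r.search_frame(picture, thing): "rect" ([left, top, right, bottom] in pixels, round what is visible of it).
The state is a dict: "time": time; "joint_positions": joint angles; "joint_vel": joint speeds; "joint_torque": joint torques, N m; "ee_pos": TCP position; "eef_rot": TCP orientation; "ft_force": force on the tool from outside, world axes, zero at the start; "torque": the same for the moment, N m; "width": finger opening in m.
Only numpy, scipy, OpenCV 4.12 (cv2) and the standard library are available. Lean on these libraries where they do the work, as an engineer would, in place of code of your own. Each camera call takes 0.05 s, during which the arm holds its last target.

### The job

Get the larger metal enclosure ready for drilling: push it across the board until its long side lies flush against the long wooden fence, then slide it along the fence until its end meets the square stop block (not the round clamp post). Only push it with the fingertips or the outside of the fingers: do not grip, lift or tip it, and leave the small box, jar, tape and screwdriver where they are. When the enclosure lies flush against both fence and stop, draw the hand clear.

Things in the scene. Friction and masses are not known exactly. Their poses are not given: they have to be found in the camera images.
- enclosure: The larger bare-aluminium enclosure, a closed box 70 (own x) x 120 (own y) x 45 mm high, 0.3 to 0.65 kg, loose and lying flat on the board, with a seam and four screw heads on its lid and two dark round ports in each end. Origin: centre of its underside, z up. It starts clear of the fence, somewhere between stop and post, turned up to 0.4 rad either way from the board's axes. Its sliding resistance is a few newtons.
- board: Fixed green-painted wooden drilling board, 300 (own x) x 520 (own y) x 12 mm thick; origin at the centre of its underside, on the bench; z up; turned up to 0.2 rad. The dark wooden fence, 30 mm thick and standing 30 mm above the board, runs along the board's y on the side away from the robot, over the whole length; its straight working face looks to the board's -x and lies at board x = +90 mm. So a 70 mm deep enclosure flush with it has its origin at board x = +55 mm.
- stop: Square stop block of dark wood, fixed against the fence near one end of the board: 50 (x) x 40 (y) x 38 mm high, standing on the board, centred at board x = +65 mm. Origin: centre of its underside, axes as the board's. It is 180 to 220 mm from the board's middle, on either the +y or the -y side; the face to meet is the one towards the board's middle, 20 mm from its origin. With the enclosure touching, the origins are 80 mm apart along the board's y.
- post: Round clamp post near the other end of the fence: black knob of radius 14 mm, 46 mm high, fixed on the board, centred at board x = +65 mm, 180 to 220 mm from the middle. Origin: centre of its underside. Not the stop.
- small_box: Bystander: small aluminium enclosure 45 x 60 x 30 mm high standing loose on the board near one of the two corners closest to the robot. Origin: centre of its underside.
- jar: Bystander: small glass jar with steel cap, radius 22 mm, 55 mm high, standing loose on the board near the other corner closest to the robot. Origin: centre of its underside.
- tape: Bystander: roll of tape, outer radius 40 mm, 24 mm high, lying on the bench off the +y end of the board. Origin: centre of its underside.
- screwdriver: Bystander: screwdriver about 180 mm long lying on the bench off the -y end of the board. Origin: under its middle.
Things that resemble listed ones, but are neither listed nor needed, are in the scene too. What is shaped like the enclosure but orange or turquoise is not meant.

How it is judged:
On the way, in this order (a step that is already met when the one before it is completed fails the run):
1. the enclosure lies flush against the fence, not yet at the stop (x of enclosure in the frame of board above 0.051 m and angle between the x axis of enclosure and the x axis of board, either way round below 0.045 rad and z of enclosure in the frame of board below 0.016 m and angle between enclosure's own z axis and vertical below 0.05 rad and (y of enclosure in the frame of stop below -0.095 m or y of enclosure in the frame of stop above 0.095 m)), for 0.1 s.
2. the enclosure lies flush against the fence and meets the stop (x of enclosure in the frame of board above 0.051 m and angle between the x axis of enclosure and the x axis of board, either way round below 0.045 rad and z of enclosure in the frame of board below 0.016 m and angle between enclosure's own z axis and vertical below 0.05 rad and y of enclosure in the frame of stop between -0.084 and 0.084 m and y of enclosure in the frame of board between -0.2 and 0.2 m), for 0.2 s.
At the end, for the whole second after the job is handed in: The enclosure lies flat and at rest on the board, its long side within 4 mm of the fence and parallel to it within 0.045 rad, its end within 4 mm of the square stop block (all of step 2 and linear speed of enclosure below 0.01 m/s); the robot touches nothing.
It fails at once if the enclosure is lifted or tipped (more than 10 mm off the board, or 0.2 rad) (z of enclosure in the frame of board above 0.022 m or angle between enclosure's own z axis and vertical above 0.2 rad).
It fails at once if the fingers are put astride the enclosure, as for a grip (x of the grasp point in the frame of enclosure between -0.022 and 0.022 m and y of the grasp point in the frame of enclosure between -0.048 and 0.048 m and z of the grasp point in the frame of enclosure below 0.046 m).
It fails at once if a bystander is moved more than 20 mm (distance of any of small_box, jar, tape, screwdriver from where it was at the start of the episode above 0.02 m).
It also fails if it takes over 53 s, if anything falls off the work surface, if the arm or the gripper's body presses on something with over 40 N, if the wrist force passes 120 N, or if a joint passes its speed limit or range.

## Working session

There is one attempt and no reset: what is moved stays moved. The work goes in short steps, Python scripts to look and compute and a shell command to move; the robot and the scene stay as the last step left them, time stands still between calls to the robot, and variables do not carry over. Pictures are saved under pics/ and viewed, and the job is handed in when it is done.

```bash
ls; mkdir -p pics
python3 - <<'E'
from bench import r
import cv2
s=r.read_state(); print({k:s[k] for k in('time','ee_pos','eef_rot','ft_force','width')}, r.tip_extent)
for n in('scene','top'):
    p=r.camera(n); cv2.imwrite(f'pics/{n}0.png',p['frame'][:,:,::-1]); print(n,p['fx'],p['fy'],p['cx'],p['cy'],p['k1'],p['camera_from_world'])
    for t in('enclosure','stop','post','board','small_box','jar'):
        print(t,[(round(d['score'],2),[round(v) for v in d['rect']]) for d in r.search_frame(p,t)][:4])
E
```

```text
pics
{'time': 0.0, 'ee_pos': array([0.19875324, 0.59217679, 0.2327762 ]), 'eef_rot': array([ 1.61173292e-01,  9.86925880e-01, -6.87273044e-04, -6.93847560e-05]), 'ft_force': array([-0.46269991, -0.20522666,  0.02677956]), 'width': 0.0870545727541678} 0.011
scene 392.05334908648007 392.05334908648007 320.6908485165421 200.60799900964813 0.023183477013611863 [[-0.08616737  0.99626869  0.00488679  0.02220457]
 [ 0.75484195  0.06848605 -0.65232147 -0.3936853 ]
 [-0.65022213 -0.05252007 -0.75792666  1.31746584]
 [ 0.          0.          0.          1.        ]]
enclosure [(0.96, [220, 296, 285, 348]), (0.93, [346, 124, 396, 168]), (0.57, [295, 182, 347, 222])]
stop [(0.69, [393, 233, 418, 257])]
post [(0.68, [255, 151, 287, 178]), (0.45, [225, 201, 238, 218])]
board [(0.89, [200, 151, 443, 295])]
small_box [(0.97, [257, 153, 286, 178])]
jar [(0.72, [408, 182, 434, 208])]
top 445.7913564838657 445.7913564838657 318.00740635971675 194.2050873154959 0.042807845877828085 [[-0.03514949 -0.99936926 -0.00506013  0.04613391]
 [-0.97837873  0.03544293 -0.20376178  0.59694015]
 [ 0.20381261 -0.0022114  -0.97900742  1.0934197 ]
 [ 0.          0.          0.          1.        ]]
enclosure [(0.97, [332, 87, 374, 129]), (0.93, [293, 200, 342, 231]), (0.65, [254, 282, 303, 336])]
stop [(0.91, [233, 164, 255, 188])]
post [(0.66, [390, 194, 402, 199])]
board [(0.56, [209, 144, 416, 282])]
small_box [(0.79, [365, 250, 390, 271])]
jar [(0.7, [215, 222, 238, 237])]
```

View pics/scene0.png

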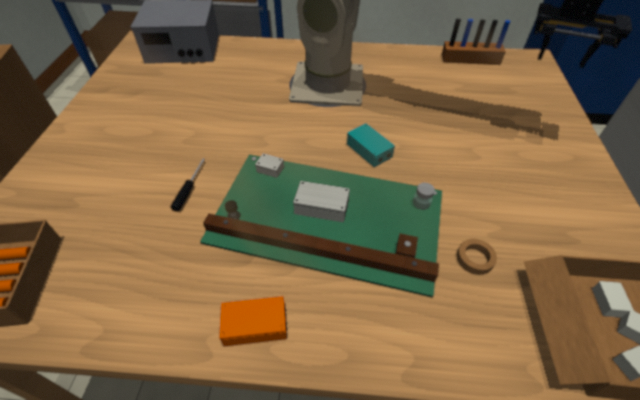

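View pics/top0.png

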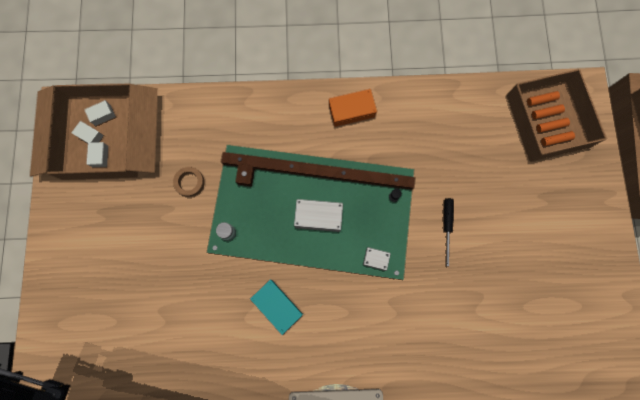

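Run:
```python
import cv2
a=cv2.imread('pics/top0.png')[135:290,200:425]
cv2.imwrite('pics/topcrop.png',cv2.resize(a,None,fx=3.5,fy=3.5,interpolation=cv2.INTER_CUBIC))
```

```text
(no output)
```

View pics/topcrop.png

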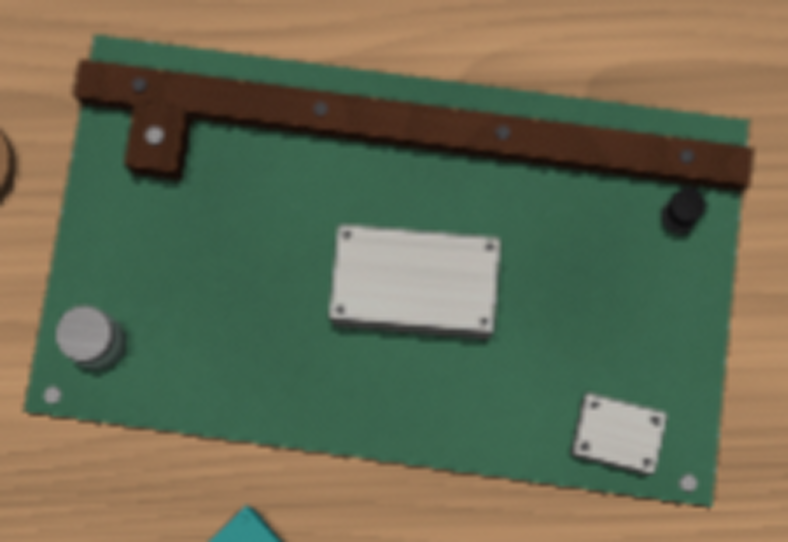

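The bare-aluminium box on the board at (319,215) in the top picture is the one meant: its lid has four screws and it is the larger of the two. The orange box at (353,107) and the turquoise one at (276,307) are off the board and the wrong colour. The small aluminium box is at (377,260). The square stop is at (244,175), on the left (+y) side. The round post is at (396,194).

```bash
cat > h.py <<'E'
import numpy as np, cv2
from scipy.optimize import least_squares
def proj(p,P):
    T=np.array(p['camera_from_world']);P=np.atleast_2d(P);c=P@T[:3,:3].T+T[:3,3]
    s=c[:,:2]/c[:,2:];k=1+p['k1']*(s**2).sum(1,keepdims=True);s=s*k
    return s*[p['fx'],p['fy']]+[p['cx'],p['cy']]
def unproj(p,uv,z):
    f=lambda q:proj(p,[[q[0],q[1],z]])[0]-uv
    return least_squares(f,[0.6,0.0]).x
def fitrect(p,uv,w,h,z):
    # uv order: far-left, far-right, near-right, near-left  (x far=+, left=+y)
    L=np.array([[w,h],[w,-h],[-w,-h],[-w,h]])/2
    def f(q):
        c,s=np.cos(q[2]),np.sin(q[2]); X=L@np.array([[c,s],[-s,c]])+q[:2]
        return (proj(p,np.c_[X,np.full(4,z)])-uv).ravel()
    r=least_squares(f,[0.6,0,0]); return r.x,r.fun.round(1)
def tf(b,xy):  # world->board
    c,s=np.cos(b[2]),np.sin(b[2]);d=np.asarray(xy)-b[:2];return np.array([c*d[0]+s*d[1],-s*d[0]+c*d[1]])
def inv(b,xy):
    c,s=np.cos(b[2]),np.sin(b[2]);return np.array([b[0]+c*xy[0]-s*xy[1],b[1]+s*xy[0]+c*xy[1]])
E
python3 - <<'E'
from bench import r
from h import *
p=r.camera('top')
k=lambda L:(np.array(L)+.5)/3.5-.5+[200,135]
b,e=fitrect(p,k([(95,36),(750,120),(712,507),(25,410)]),.3,.52,.012);print('board',b,e)
n,e=fitrect(p,k([(337,226),(499,238),(492,330),(331,318)]),.07,.12,.057);print('encl',n,e,'inboard',tf(b,n[:2]),n[2]-b[2])
for nm,uv,z in(('stop',(154,135),.05),('post',(686,206),.058),('jar',(85,334),.067),('small',(620,432),.042),('fenceL near edge',(190,119),.042),('fenceR',(748,187),.042),('fence mid',(500,148),.042),('stop face top-near',(182,180),.05)):
    w=unproj(p,k(uv),z);print(nm,w.round(4),tf(b,w).round(4))
print('board p',b)
E
```

```text
board [ 0.56660855  0.04181745 -0.17193033] [-0.2 -0.7  0.3 -0.2  0.4  0.2 -0.5  0.5]
encl [ 0.54712739  0.02632841 -0.10946509] [ 0.1 -0.2  0.  -0.3  0.3  0.2 -0.4  0.2] inboard [-0.016544   -0.01859359] 0.06246523616414308
stop [0.6643 0.2192] [0.066  0.1914]
post [ 0.5935 -0.1765] [ 0.0639 -0.2105]
jar [0.513  0.2663] [-0.0913  0.212 ]
small [ 0.4304 -0.1194] [-0.1067 -0.1821]
fenceL near edge [0.6781 0.1931] [0.0839 0.1681]
fenceR [ 0.6097 -0.2269] [ 0.0884 -0.2574]
fence mid [ 0.6468 -0.0419] [ 0.0933 -0.0688]
stop face top-near [0.6287 0.1982] [0.0345 0.1647]
board p [ 0.56660855  0.04181745 -0.17193033]
```

Measurements agree with the stated sizes: stop at board (66, 191), box at (-17, -19) mm turned 0.06 rad, and the post sits on the other side. Plan: align the open hand with the board's y and push the long side with both fingertips.

```bash
cat >> h.py <<'E'
from scipy.spatial.transform import Rotation as R
B=np.array([0.5666,0.0418,-0.172])
def goto(r,bx,by,z,yaw=0.0):
    s=r.read_state();q=R.from_quat(s['eef_rot']);pos=np.array(s['ee_pos'])
    # desired tool: y=board y turned by yaw, z down
    th=B[2]+yaw; Y=[-np.sin(th),np.cos(th),0];Z=[0,0,-1];X=np.cross(Y,Z)
    D=R.from_matrix(np.c_[X,Y,Z]); w=(q.inv()*D).as_rotvec()
    t=np.r_[inv(B,(bx,by)),z]-pos
    print('t',s['time'],'now board',tf(B,pos[:2]).round(4),pos[2].round(4),'F',np.round(s['ft_force'],1),'turn tool',w.round(3),
     'shift cm in current tool',(100*q.inv().apply(t)).round(2),'in target tool',(100*D.inv().apply(t)).round(2),'width',round(s['width'],4))
E
python3 - <<'E'
from bench import r
from h import *
goto(r,-.095,-.018,.14)
E
```

```text
t 0.75 now board [-0.4566  0.4797] 0.2336 F [-0.7  0.2 -0.3] turn tool [ 0.     0.    -0.152] shift cm in current tool [-43.27 -43.73   9.35] in target tool [-36.16 -49.77   9.36] width 0.0868
```

```bash
python3 -m jog '[[0,0,0,0,0,-0.152,1],[-2.4,-3.3,0,0,0,0,1],[-2.4,-3.3,0,0,0,0,1],[-2.4,-3.3,0,0,0,0,1],[-2.4,-3.3,0,0,0,0,1],[-2.4,-3.3,0,0,0,0,1],[-2.4,-3.3,0,0,0,0,1],[-2.4,-3.3,0,0,0,0,1],[-2.4,-3.3,0,0,0,0,1],[-2.4,-3.3,0,0,0,0,1],[-2.4,-3.3,0.9,0,0,0,1],[-2.4,-3.3,1.7,0,0,0,1],[-2.4,-3.3,1.7,0,0,0,1],[-2.4,-3.3,1.7,0,0,0,1],[-2.4,-3.3,1.7,0,0,0,1],[-0.2,-0.3,1.6,0,0,0,1],[0,0,0,0,0,0,1],[0,0,0,0,0,0,1]]'
python3 - <<'E'
from bench import r
from h import *
goto(r,-.095,-.018,.034)
p=r.camera('top'); a=p['frame'][135:290,200:425,::-1]
cv2.imwrite('pics/t1.png',cv2.resize(a,None,fx=3.5,fy=3.5,interpolation=cv2.INTER_CUBIC))
p=r.camera('scene');cv2.imwrite('pics/s1.png',cv2.resize(p['frame'][100:320,170:470,::-1],None,fx=2.6,fy=2.6,interpolation=cv2.INTER_CUBIC))
E
```

```text
time: 3.0
ee_pos: [0.4523, 0.0778, 0.1411]
eef_rot: [0.085, 0.996, 0.0, 0.0]
ft_force: [-0.1, 0.7, 0.6]
width: 0.0869
t 3.0 now board [-0.1188  0.0159] 0.1411 F [-0.1  0.7  0.6] turn tool [0.001 0.    0.002] shift cm in current tool [-2.37 -3.4  10.7 ] in target tool [-2.38 -3.39 10.71] width 0.0869
```

View pics/s1.png

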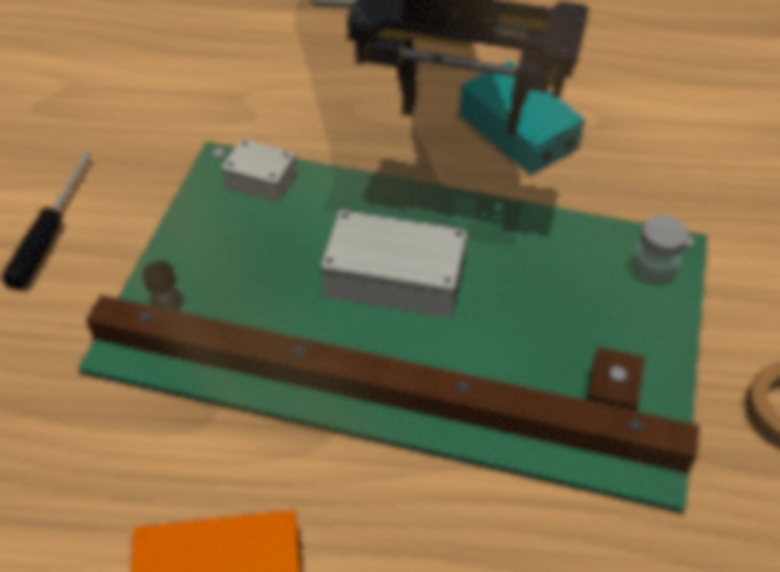

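The hand is over the near side of the board, and the fingers clear both the small box and the jar. Next: move across, go down, and touch.

```bash
python3 -m jog '[[-1.0,-1.7,0,0,0,0,1],[-1.0,-1.7,0,0,0,0,1],[0,0,1.7,0,0,0,1],[0,0,1.8,0,0,0,1],[0,0,1.8,0,0,0,1],[0,0,1.8,0,0,0,1],[0,0,1.8,0,0,0,1],[0,0,1.8,0,0,0,1],[0,0,0,0,0,0,1]]'
python3 - <<'E'
from bench import r
from h import *
goto(r,.01,-.018,.034)
p=r.camera('top'); a=p['frame'][135:290,200:425,::-1]
cv2.imwrite('pics/t2.png',cv2.resize(a,None,fx=3.5,fy=3.5,interpolation=cv2.INTER_CUBIC))
p=r.camera('scene');cv2.imwrite('pics/s2.png',cv2.resize(p['frame'][100:320,170:470,::-1],None,fx=2.6,fy=2.6,interpolation=cv2.INTER_CUBIC))
E
```

```text
time: 4.22
ee_pos: [0.4656, 0.0401, 0.0331]
eef_rot: [0.085, 0.996, -0.0, -0.001]
ft_force: [0.1, -0.6, 0.1]
width: 0.0873
t 4.225 now board [-0.0992 -0.0189] 0.0331 F [ 0.1 -0.6  0.1] turn tool [-0.001 -0.002  0.001] shift cm in current tool [-10.92   0.08  -0.11] in target tool [-10.92   0.09  -0.09] width 0.0873
```

View pics/s2.png

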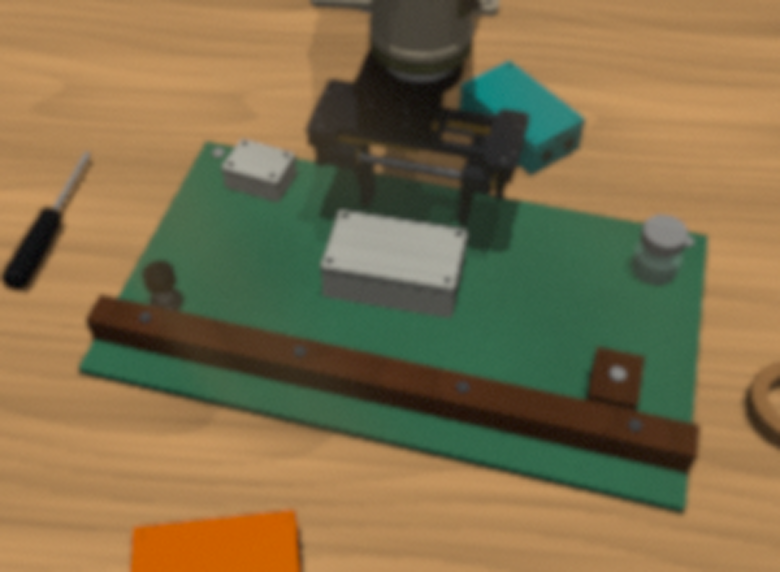

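Both fingertips are behind the long near side. Now the push towards the fence, slowly.

```bash
python3 -m jog '[[-0.6,0,0,0,0,0,1],[-0.6,0,0,0,0,0,1],[-0.6,0,0,0,0,0,1],[-0.6,0,0,0,0,0,1],[-0.6,0,0,0,0,0,1],[-0.6,0,0,0,0,0,1],[-0.6,0,0,0,0,0,1],[-0.6,0,0,0,0,0,1],[-0.6,0,0,0,0,0,1],[-0.6,0,0,0,0,0,1],[-0.6,0,0,0,0,0,1],[-0.6,0,0,0,0,0,1],[-0.6,0,0,0,0,0,1],[-0.6,0,0,0,0,0,1],[-0.6,0,0,0,0,0,1],[0,0,0,0,0,0,1]]'
python3 - <<'E'
from bench import r
from h import *
goto(r,.01,-.018,.034)
p=r.camera('top'); a=p['frame'][135:290,200:425,::-1]
cv2.imwrite('pics/t3.png',cv2.resize(a,None,fx=3.5,fy=3.5,interpolation=cv2.INTER_CUBIC))
p=r.camera('scene');cv2.imwrite('pics/s3.png',cv2.resize(p['frame'][100:320,170:470,::-1],None,fx=2.6,fy=2.6,interpolation=cv2.INTER_CUBIC))
E
```

```text
time: 6.32
ee_pos: [0.5551, 0.0242, 0.0333]
eef_rot: [0.086, 0.996, -0.0, -0.0]
ft_force: [-1.2, 0.5, -0.2]
width: 0.087
t 6.325 now board [-0.0083 -0.0193] 0.0333 F [-1.2  0.5 -0.2] turn tool [-0. -0.  0.] shift cm in current tool [-1.83  0.13 -0.07] in target tool [-1.83  0.13 -0.07] width 0.087
```

View pics/t3.png

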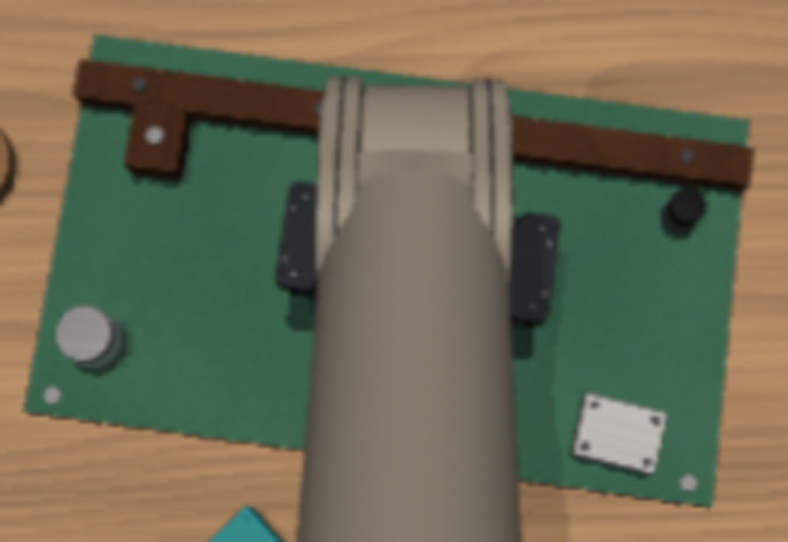

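View pics/s3.png

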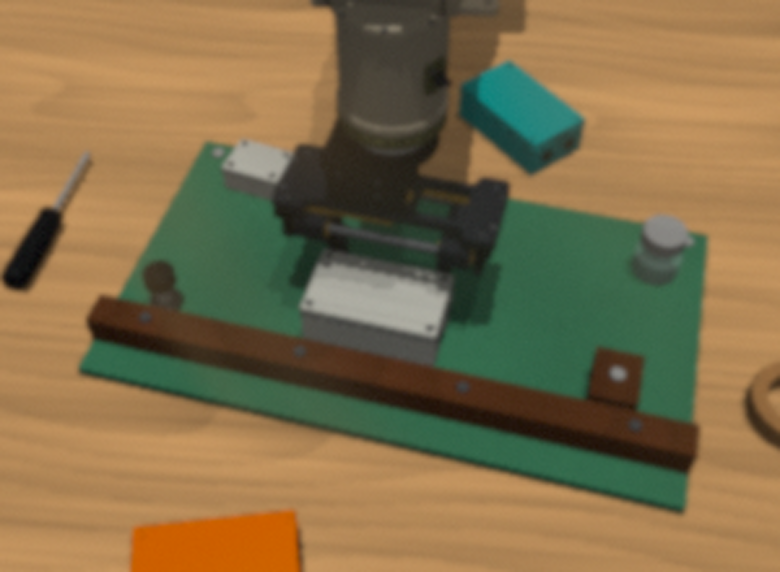

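The box is square to the fence, with a small gap left at about (370,350). I'll close it and watch the force.

```bash
python3 -m jog '[[-0.4,0,0,0,0,0,1],[-0.4,0,0,0,0,0,1],[-0.4,0,0,0,0,0,1],[0,0,0,0,0,0,1]]'; for i in 1 2 3; do python3 -m jog '[[-0.2,0,0,0,0,0,1],[0,0,0,0,0,0,1]]'|grep -E "ee_pos|force"; done
```

```text
time: 6.92
ee_pos: [0.5673, 0.0221, 0.0335]
eef_rot: [0.086, 0.996, -0.0, 0.0]
ft_force: [-1.1, -0.2, 0.1]
width: 0.0868
ee_pos: [0.5686, 0.0219, 0.0335]
ft_force: [-3.4, 0.4, 2.0]
ee_pos: [0.5708, 0.0216, 0.0335]
ft_force: [-3.9, -0.0, 1.3]
ee_pos: [0.5728, 0.0213, 0.0335]
ft_force: [-3.4, 1.0, 0.7]
```

```bash
for i in 1 2 3; do python3 -m jog '[[-0.15,0,0,0,0,0,1],[0,0,0,0,0,0,1]]'|grep -E "ee_pos|force"; done
python3 - <<'E'
from bench import r
from h import *
goto(r,.01,-.018,.034)
p=r.camera('scene');cv2.imwrite('pics/s4.png',cv2.resize(p['frame'][160:280,230:400,::-1],None,fx=4.6,fy=4.6,interpolation=cv2.INTER_CUBIC))
E
```

```text
ee_pos: [0.5741, 0.021, 0.0335]
ft_force: [-3.4, 0.6, 2.1]
ee_pos: [0.5741, 0.021, 0.0335]
ft_force: [-12.0, 0.5, 9.9]
ee_pos: [0.5742, 0.021, 0.0334]
ft_force: [-21.5, 3.9, 17.6]
t 8.425 now board [ 0.011  -0.0192] 0.0334 F [-21.5   3.9  17.6] turn tool [ 0.    -0.007  0.001] shift cm in current tool [ 0.1   0.12 -0.06] in target tool [ 0.1   0.12 -0.06] width 0.0867
```

View pics/s4.png

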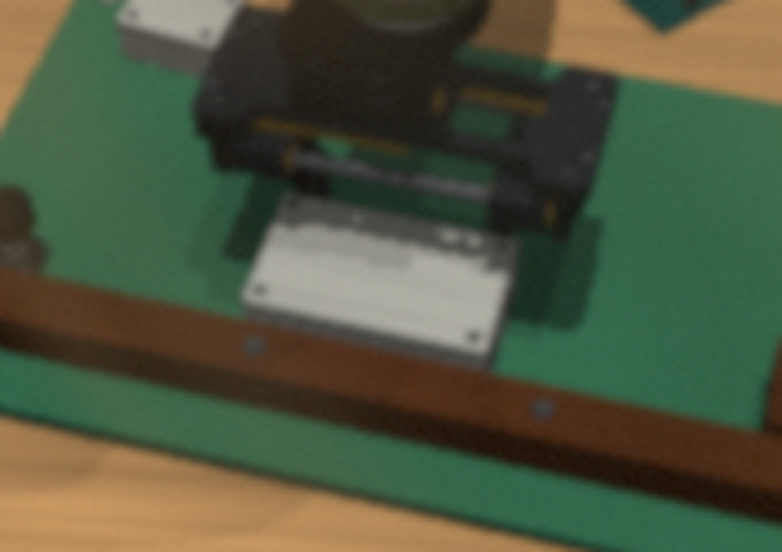

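The force jumped from 3 to 21 N while the hand stood still, so the box is flush. I'll back off, lift, shut the fingers and look.

```bash
python3 -m jog '[[1.0,0,0,0,0,0,1],[2,0,0,0,0,0,1],[2,0,0,0,0,0,1],[0,0,-3,0,0,0,1],[0,0,-4,0,0,0,1],[0,0,-4,0,0,0,-1],[0,-4,0,0,0,0,-1],[0,-5,0,0,0,0,-1],[0,-4,0,0,0,0,-1],[0,0,0,0,0,0,-1],[0,0,0,0,0,0,-1]]'
python3 - <<'E'
from bench import r
from h import *
goto(r,.055,-.115,.034)
p=r.camera('top'); a=p['frame'][135:290,200:425,::-1]
cv2.imwrite('pics/t5.png',cv2.resize(a,None,fx=3.5,fy=3.5,interpolation=cv2.INTER_CUBIC))
p=r.camera('scene');cv2.imwrite('pics/s5.png',cv2.resize(p['frame'][160:280,230:400,::-1],None,fx=4.6,fy=4.6,interpolation=cv2.INTER_CUBIC))
E
```

```text
time: 9.85
ee_pos: [0.5061, -0.0985, 0.1436]
eef_rot: [0.086, 0.996, 0.0, 0.001]
ft_force: [0.2, 0.1, 0.7]
width: 0.035
t 9.85 now board [-0.0356 -0.1486] 0.1436 F [0.2 0.1 0.7] turn tool [0.001 0.001 0.   ] shift cm in current tool [-9.05  3.35 10.97] in target tool [-9.06  3.36 10.96] width 0.035
```

View pics/t5.png

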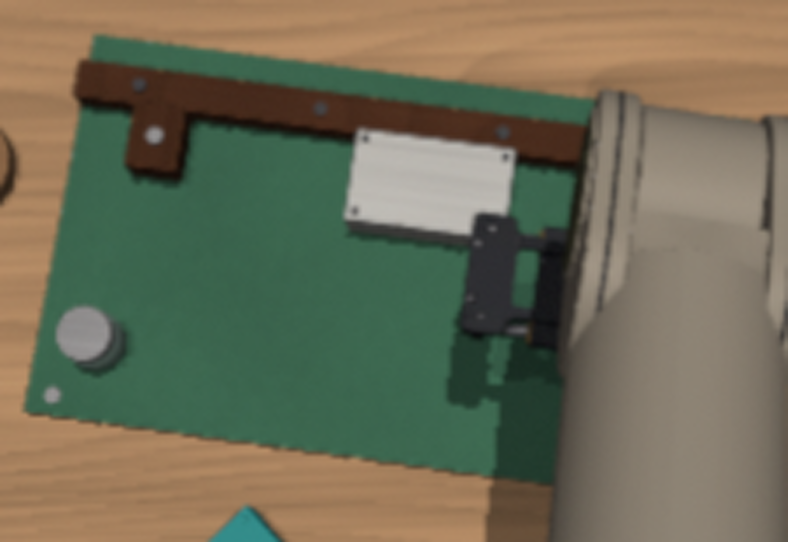

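View pics/s5.png

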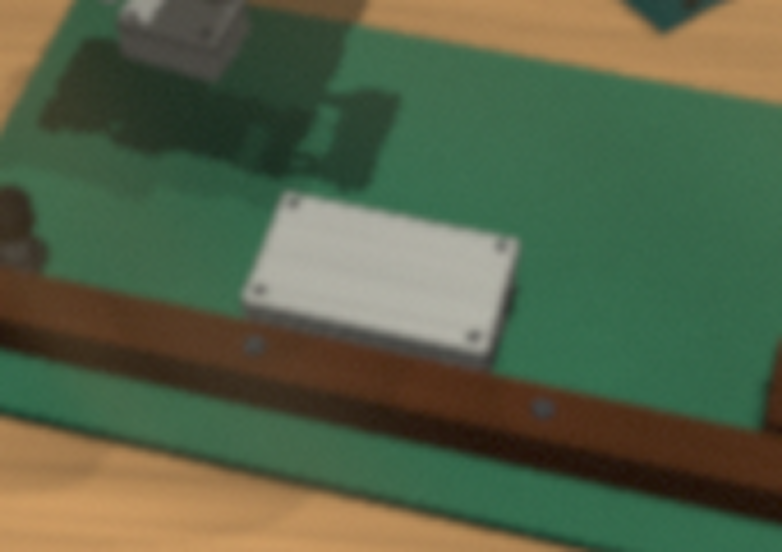

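The box lies along the fence, with lid corners at (358,129), (517,150) and (345,221) in the crop.

Run:
```python
from h import *
from bench import r
p=r.camera('top')
k=lambda L:(np.array(L)+.5)/3.5-.5+[200,135]
n,e=fitrect(p,k([(358,129),(517,150),(506,242),(346,219)]),.07,.12,.057);print(n,e,tf(B,n[:2]),n[2]-B[2])
goto(r,.055,-.125,.034)
```

```text
[ 0.6167688   0.01121946 -0.17240809] [ 0.2  0.   0.1  0.  -0.1 -0.2 -0.2  0.2] [ 0.05466249 -0.02154276] -0.0004080916498034326
t 10.0 now board [-0.0358 -0.1479] 0.1435 F [ 0.1 -0.2 -0.1] turn tool [0.    0.    0.002] shift cm in current tool [-9.08  2.27 10.95] in target tool [-9.08  2.29 10.95] width 0.0231
```

Box at board (54.7, -21.5) mm, parallel to the fence. Next, place the closed fingers beyond its -y end.

```bash
python3 -m jog '[[-3,0.7,0,0,0,0,-1],[-3,0.8,0,0,0,0,-1],[-3.1,0.8,0,0,0,0,-1],[0,0,0,0,0,0,-1],[0,0,1.8,0,0,0,-1],[0,0,1.8,0,0,0,-1],[0,0,1.8,0,0,0,-1],[0,0,1.8,0,0,0,-1],[0,0,1.8,0,0,0,-1],[0,0,1.8,0,0,0,-1],[0,0,0,0,0,0,-1]]'
python3 - <<'E'
from bench import r
from h import *
goto(r,.055,.111-.075,.034)
p=r.camera('scene');cv2.imwrite('pics/s6.png',cv2.resize(p['frame'][140:280,200:400,::-1],None,fx=4,fy=4,interpolation=cv2.INTER_CUBIC))
E
```

```text
time: 11.38
ee_pos: [0.5982, -0.0919, 0.0338]
eef_rot: [0.086, 0.996, -0.0, -0.001]
ft_force: [-0.7, -0.5, 0.9]
width: 0.0006
t 11.375 now board [ 0.054  -0.1263] 0.0338 F [-0.7 -0.5  0.9] turn tool [-0.    -0.003  0.   ] shift cm in current tool [-0.1  16.23 -0.03] in target tool [-0.1  16.23 -0.02] width 0.0006
```

View pics/s6.png

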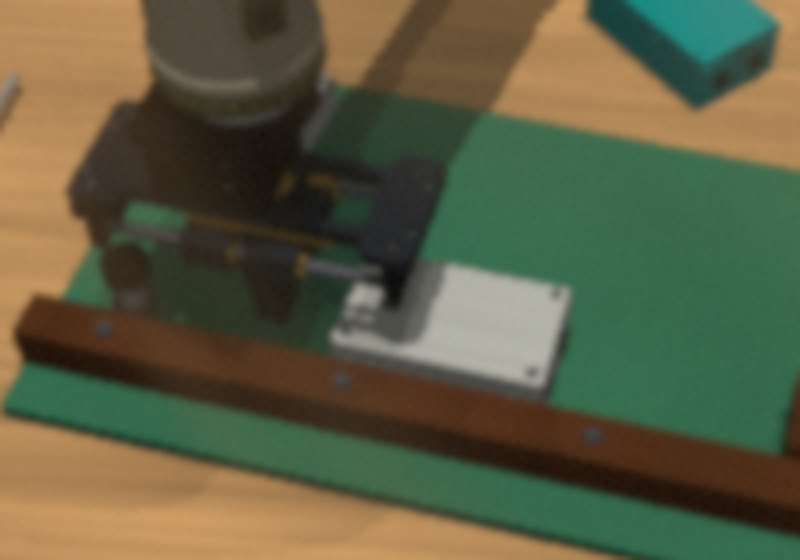

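The closed fingers are down between post and box, with the gripper body clear above the lid and almost no force. Now push along the fence.

```bash
python3 -m jog '[[0,0.7,0,0,0,0,-1],[0,0.7,0,0,0,0,-1],[0,0.7,0,0,0,0,-1],[0,0.6,0,0,0,0,-1],[0,0.5,0,0,0,0,-1],[0,0.5,0,0,0,0,-1],[0,0.5,0,0,0,0,-1],[0,0.5,0,0,0,0,-1],[0,0.5,0,0,0,0,-1],[0,0.5,0,0,0,0,-1],[0,0.5,0,0,0,0,-1],[0,0.5,0,0,0,0,-1],[0,0,0,0,0,0,-1]]'
python3 - <<'E'
from bench import r
from h import *
goto(r,.055,.111-.075,.034)
p=r.camera('scene');cv2.imwrite('pics/s7.png',cv2.resize(p['frame'][140:290,240:440,::-1],None,fx=4,fy=4,interpolation=cv2.INTER_CUBIC))
E
```

```text
time: 13.05
ee_pos: [0.6108, -0.0249, 0.0355]
eef_rot: [0.085, 0.996, 0.0, 0.0]
ft_force: [0.1, -0.1, 0.1]
width: 0.0004
t 13.05 now board [ 0.055  -0.0581] 0.0355 F [ 0.1 -0.1  0.1] turn tool [ 0.001 -0.     0.001] shift cm in current tool [-0.01  9.41  0.16] in target tool [-0.    9.41  0.15] width 0.0004
```

View pics/s7.png

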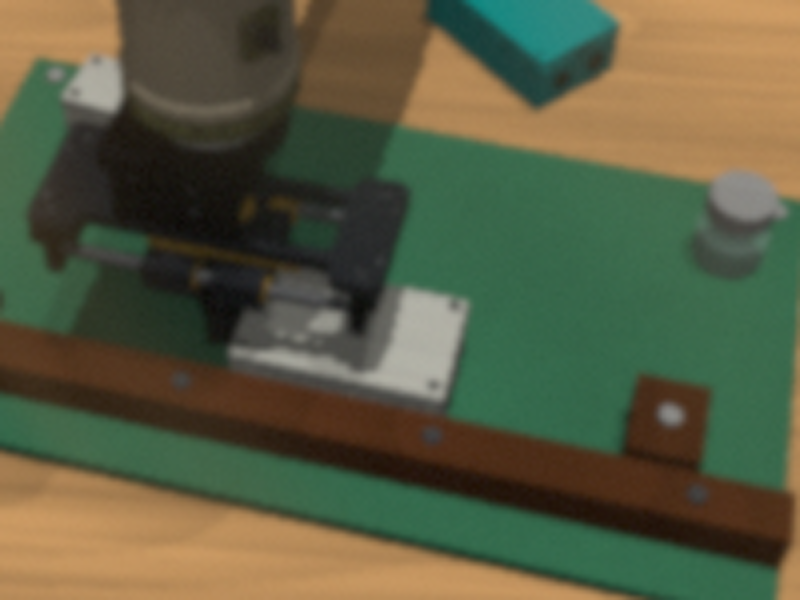

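The box has moved along and is still parallel to the fence, and the stop is still ahead at about (665,420). Continuing.

```bash
python3 -m jog '[[0,0.5,0,0,0,0,-1],[0,0.5,0,0,0,0,-1],[0,0.5,0,0,0,0,-1],[0,0.5,0,0,0,0,-1],[0,0.5,0,0,0,0,-1],[0,0.5,0,0,0,0,-1],[0,0.5,0,0,0,0,-1],[0,0.5,0,0,0,0,-1],[0,0.5,0,0,0,0,-1],[0,0.5,0,0,0,0,-1],[0,0.5,0,0,0,0,-1],[0,0.5,0,0,0,0,-1],[0,0.5,0,0,0,0,-1],[0,0.5,0,0,0,0,-1],[0,0.5,0,0,0,0,-1],[0,0.5,0,0,0,0,-1],[0,0,0,0,0,0,-1]]'
python3 - <<'E'
from bench import r
from h import *
goto(r,.055,.111-.075,.034)
p=r.camera('scene');cv2.imwrite('pics/s8.png',cv2.resize(p['frame'][140:290,240:440,::-1],None,fx=4,fy=4,interpolation=cv2.INTER_CUBIC))
E
```

```text
time: 15.22
ee_pos: [0.6245, 0.0539, 0.0355]
eef_rot: [0.085, 0.996, 0.0, 0.0]
ft_force: [-0.4, 0.4, -0.3]
width: 0.0003
t 15.225 now board [0.0549 0.0218] 0.0355 F [-0.4  0.4 -0.3] turn tool [0.001 0.    0.001] shift cm in current tool [-0.01  1.41  0.15] in target tool [-0.01  1.42  0.15] width 0.0003
```

View pics/s8.png

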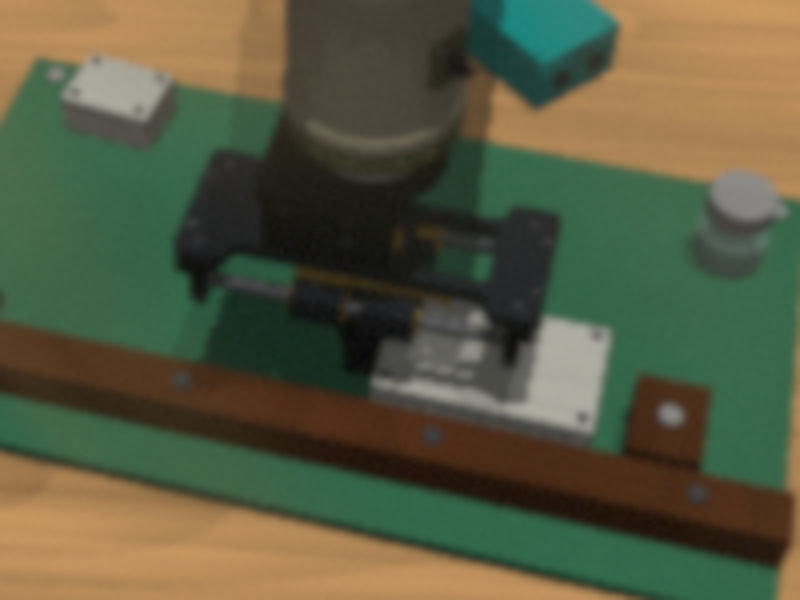

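The box is about 12 mm short of the stop. Going on in small steps.

```bash
python3 -m jog '[[0,0.4,0,0,0,0,-1],[0,0.4,0,0,0,0,-1],[0,0,0,0,0,0,-1]]' | grep -E "ee_pos|force"; for i in 1 2 3 4; do python3 -m jog '[[0,0.2,0,0,0,0,-1],[0,0,0,0,0,0,-1]]'|grep -E "ee_pos|force"; done
```

```text
ee_pos: [0.6258, 0.0612, 0.0356]
ft_force: [-1.2, -2.5, 1.3]
ee_pos: [0.6261, 0.0628, 0.0355]
ft_force: [-0.3, -1.4, 0.1]
ee_pos: [0.6264, 0.0649, 0.0355]
ft_force: [-0.5, -2.2, 1.4]
ee_pos: [0.6268, 0.0669, 0.0355]
ft_force: [-0.2, -2.7, 0.6]
ee_pos: [0.6271, 0.069, 0.0355]
ft_force: [-0.3, -2.4, 0.9]
```

```bash
for i in 1 2 3; do python3 -m jog '[[0,0.15,0,0,0,0,-1],[0,0,0,0,0,0,-1]]'|grep -E "ee_pos|force"; done;  python3 - <<'E'
from bench import r
from h import *
goto(r,.055,.111-.075,.034)
p=r.camera('scene');cv2.imwrite('pics/s9.png',cv2.resize(p['frame'][140:290,240:440,::-1],None,fx=4,fy=4,interpolation=cv2.INTER_CUBIC))
E
```

```text
ee_pos: [0.6274, 0.0703, 0.0355]
ft_force: [-0.2, -2.4, 0.4]
ee_pos: [0.6276, 0.0718, 0.0355]
ft_force: [0.4, -2.1, 1.0]
ee_pos: [0.6277, 0.072, 0.0355]
ft_force: [-1.1, -5.7, 1.8]
t 17.4 now board [0.055  0.0402] 0.0355 F [-1.1 -5.7  1.8] turn tool [-0.001 -0.    -0.001] shift cm in current tool [ 0.   -0.42  0.15] in target tool [ 0.   -0.42  0.15] width 0.0005
```

View pics/s9.png

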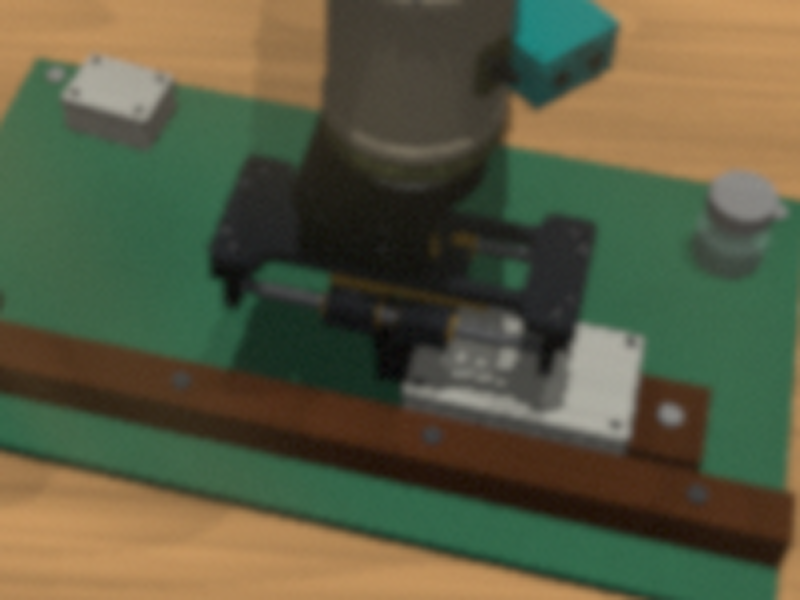

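The force is rising at the stop. One more small push to confirm contact, then back off, lift and look.

```bash
python3 -m jog '[[0,0.12,0,0,0,0,-1],[0,0,0,0,0,0,-1]]'|grep -E "ee_pos|force"; python3 -m jog '[[0,-0.7,0,0,0,0,-1],[0,-1.5,0,0,0,0,-1],[0,-1,0,0,0,0,-1],[0,0,-3,0,0,0,-1],[0,0,-4,0,0,0,-1],[0,0,-4,0,0,0,-1],[2,-4,0,0,0,0,-1],[3,-5,0,0,0,0,-1],[3,-5,0,0,0,0,-1],[2,-3,0,0,0,0,-1],[0,0,0,0,0,0,-1],[0,0,0,0,0,0,-1]]'
python3 - <<'E'
from bench import r
from h import *
p=r.camera('top'); a=p['frame'][135:290,200:425,::-1]
cv2.imwrite('pics/t10.png',cv2.resize(a,None,fx=3.5,fy=3.5,interpolation=cv2.INTER_CUBIC))
p=r.camera('scene');cv2.imwrite('pics/s10.png',cv2.resize(p['frame'][140:290,240:440,::-1],None,fx=4,fy=4,interpolation=cv2.INTER_CUBIC))
E
```

```text
ee_pos: [0.6277, 0.0721, 0.0355]
ft_force: [-2.7, -8.6, 2.8]
time: 19.2
ee_pos: [0.4954, -0.1072, 0.1457]
eef_rot: [0.086, 0.996, 0.0, 0.0]
ft_force: [0.1, 0.5, 0.2]
width: 0.0006
```

View pics/t10.png

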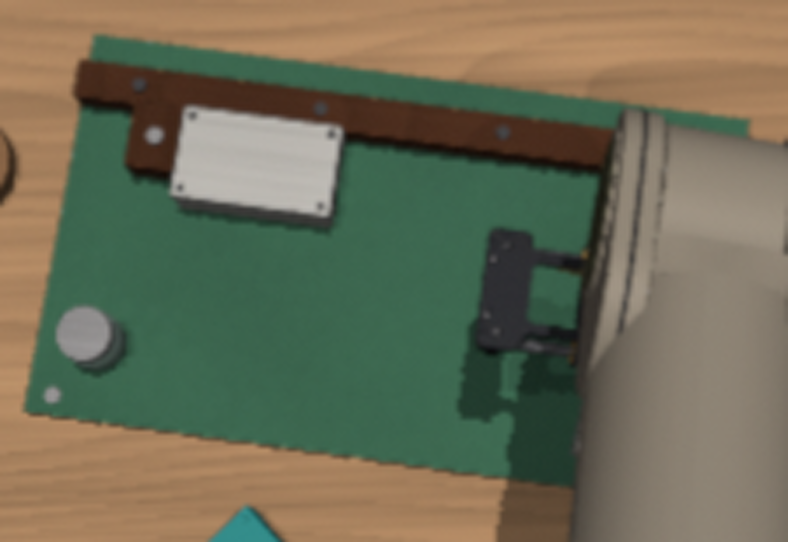

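View pics/s10.png

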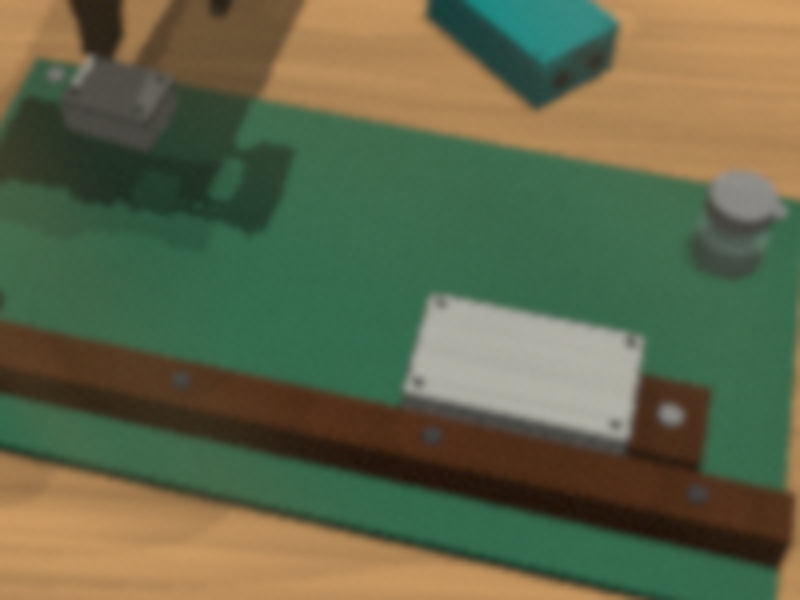

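Run:
```python
from h import *
from bench import r
p=r.camera('top')
k=lambda L:(np.array(L)+.5)/3.5-.5+[200,135]
n,e=fitrect(p,k([(184,105),(343,126),(331,217),(170,195)]),.07,.12,.057);print(n,e,tf(B,n[:2]),n[2]-B[2])
# stop: near-left top corner & centre screw
for uv in((127,166),(154,135)):print(tf(B,unproj(p,k(uv),.05)))
a=p['frame'][155:210,225:310,::-1]
cv2.imwrite('pics/z11.png',cv2.resize(a,None,fx=9,fy=9,interpolation=cv2.INTER_CUBIC))
```

```text
[ 0.64006216  0.14110878 -0.16788882] [ 0.4  0.1 -0.  -0.1 -0.4 -0.2  0.   0.1] [0.05538117 0.1104167 ] 0.004111184319734229
[0.03949565 0.20746661]
[0.0659486  0.19146721]
```

View pics/z11.png

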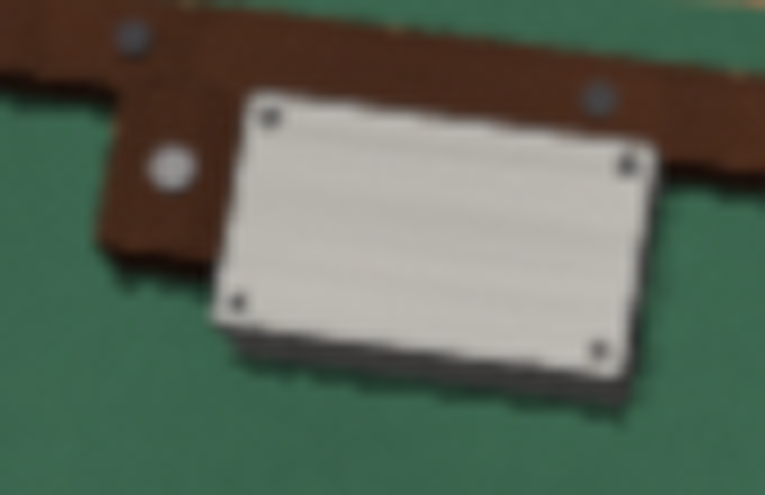

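```bash
python3 -c "
from bench import r
print(r.read_state()['time'],r.read_state()['ft_force']);r.close_job()"
```

```text
19.35 [-0.05256047  0.79833681 -0.4187959 ]
the job is handed in; nothing more can be done
```

The enclosure now lies flush against the fence and its end meets the square stop block. I handed the job in at 19.4 s of the 53 s allowed; no verdict was reported.

- **Pushes:** I pushed the long side to the fence with both open fingertips. The force jumped from about 3 N to 21 N there with the hand no longer moving. I then slid the box along the fence with the backs of the shut fingers. At the stop the force rose from 2.4 N to 8.6 N, again with the hand stationary.
- **Final position:** In the last top picture the enclosure's origin is at board x = 55.4 mm (55 is ideal) and turned 0.004 rad. It is 81 mm from the stop's origin (80 is touching). These readings are good to 1–2 mm.
- **Disagreement:** Working back from the fingers' final position gives a box position about 4 mm further towards the stop than the picture does. I took this as uncertainty in the finger size and calibration, since the force showed firm contact.
- **Bystanders and hand:** The small box and jar look unmoved in the last scene picture. I did not check the tape and screwdriver again at the end, but the arm worked only over the board once it got there. The hand is well clear and reads under 1 N.

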